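# Take out the funnel and screw the lid on the jar

## Task

Lift the funnel out of the jar's mouth and stand it upright on the floor of the clear tub. Then put the orange lid on the jar: turn it backwards until it drops into its thread, screw it fully down and let go. Leave everything else where it is.

Things in the scene. Friction and masses are not known exactly. Their poses are not given: they have to be found in the camera images.
- jar: white ceramic storage jar with a green band, 104 mm across, fixed on a black foot 124 mm across: it can neither move nor turn. Origin: centre of the underside, on the worktop. Body up to 100 mm high; above it a steel neck 60 mm across. The jar's x and y axes mean nothing
- jar_rim (a point): centre of the jar's mouth at the rim, 132 mm above the worktop. Mouth 46 mm across; the neck narrows to 54 mm outside in its top 8 mm, which leads the lid on
- jar_thread (a point): point on the neck's axis level with the thread's crest, 120.5 mm above the worktop. A blue three-start right-hand thread, 71 mm across, lies round the neck; its angle differs each time and is not given by any axes. Each third of a turn: level crest, gap to let a lug through, and a stop 8 mm wide up to 128 mm that blocks a lid turned clockwise on the crests
- lid: orange plastic screw lid, about 160 g, open side down on the board. Skirt 85 mm outside, 77 mm inside, closed top 34 mm above the origin. Origin: centre of the skirt's underside; z up. Three lugs inside the bottom of the skirt leave 64 mm between them; a white plug inside, 40 mm across from 8 mm up (32 mm from 3 mm up), enters the mouth; about 2 mm play sideways on the neck
- lid_bar (a point): middle of the orange finger bar across the lid's top, 47.5 mm above the lid's origin. The bar lies along the lid's x axis, 66 mm long, 12 mm thick (y), 27 mm high (34 to 61 mm above the origin). Held loosely, with a few mm of play, the lid falls and runs down by its own weight as the bar is turned
- lid_foot (a point): the lid's origin point. Its height above the worktop: 120 mm resting on the crests (127.5 on a stop); turned back (anticlockwise from above) up to 1.9 rad the lugs fall into the gaps: 110.5 mm, further back is blocked. Then clockwise 1.3 to 1.7 rad to the end stop: sinking 7 mm over 1.05 rad to 103.5 mm, home
- funnel: aluminium funnel, about 140 g, hanging in the jar's mouth by its collar at the start. Origin: centre of the spout's underside; z up. Spout 42 mm across, 30 mm long, collar 57 mm across at 30 to 34 mm, cone opening to 88 mm across at 64 mm. It stands on its spout
- funnel_handle (a point): middle of the green bridge handle across the funnel's top, 80 mm above the funnel's origin. The handle lies along the funnel's x axis, 86 mm long, 10 mm thick (y), 16 mm high, free below it
- tub: clear plastic tub with white rim, fixed to the worktop, outside 250 (its x) by 210 mm, 55 mm high, walls 4 mm, inner floor 4 mm above the worktop. Origin: centre of the underside. A carrot lies in it at its +x end; the rest is free. Stands left or right of the jar
- board: white cutting board, fixed, 270 (its x) by 220 mm, 12 mm thick, on the other side of the jar. Origin: centre of the underside. The lid, the small blue lid and the cup stand on it, which place is which varying
- carrot: carrot, 120 mm long (along its y), 34 mm thick, in the tub. Origin: underside. Leave alone
- small_lid: small blue lid, 66 mm across, 36 mm high with its white knob; not for this jar. Origin: underside. Leave alone
- cup: blue ceramic cup, 72 mm across, 85 mm high. Origin: underside. Leave alone
- oil_bottle: amber bottle with red cap, 60 mm across, 200 mm high, beyond the jar. Origin: underside. Leave alone
- vinegar_bottle: green glass bottle with white cap, 60 mm across, 180 mm high, beyond the jar. Origin: underside. Leave alone
- bowl: steel bowl, 110 mm across, 45 mm high, at the back. Origin: underside. Leave alone

How it is judged (in metres and radians):
On the way, in this order (a step that is already met when the one before it is completed fails the run):
1. the funnel stands upright on the tub's floor, let go (x of funnel in the frame of tub between -0.11 and 0.11 m and y of funnel in the frame of tub between -0.09 and 0.09 m and z of funnel in the frame of tub below 0.012 m and angle between funnel's own z axis and vertical below 0.12 rad and contact force between funnel and the fingers below 0.1 N), for 0.2 s.
2. the lid has dropped into the thread on the jar (horizontal distance between lid and jar below 0.004 m and angle between lid's own z axis and vertical below 0.06 rad and z of lid in the frame of jar below 0.1135 m), for 0.1 s.
At the end, for the whole second after the job is handed in: the funnel stands inside the tub, on its floor within 8 mm, upright within 0.12 rad; the lid is home on the jar: origin below 105.3 mm (home is 103.5), within 4 mm of the jar's axis, level within 0.06 rad; both released and at rest (all of step 1 and horizontal distance between lid and jar below 0.004 m and angle between lid's own z axis and vertical below 0.06 rad and z of lid in the frame of jar below 0.1053 m and contact force between lid and the fingers below 0.1 N and linear speed of each of lid, funnel below 0.02 m/s); the robot touches nothing.
It fails at once if the carrot is moved by more than 30 mm or tipped over (distance of carrot from where it was at the start of the episode above 0.03 m or angle between carrot's own z axis and vertical above 0.5 rad).
It fails at once if the small lid or the cup is moved by more than 30 mm or tipped over (distance of any of small_lid, cup from where it was at the start of the episode above 0.03 m or angle between any of small_lid, cup's own z axis and vertical above 0.5 rad).
It fails at once if a bottle is moved by more than 30 mm or tipped over (distance of any of oil_bottle, vinegar_bottle from where it was at the start of the episode above 0.03 m or angle between any of oil_bottle, vinegar_bottle's own z axis and vertical above 0.5 rad).
It fails at once if the bowl is moved by more than 30 mm or tipped over (distance of bowl from where it was at the start of the episode above 0.03 m or angle between bowl's own z axis and vertical above 0.5 rad).
It also fails if it takes over 72 s, if anything falls off the work surface, if the arm or the gripper's body presses on something with over 40 N, if the wrist force passes 120 N, or if a joint passes its speed limit or range.

## Robot

A 6-joint arm with a two-finger parallel gripper is mounted at the origin on the work surface. World frame = base frame: x ahead of the robot, y to its left, z up, the work surface at z = 0. Lengths are in m, angles in degrees, forces in N, time in s.
With the tool pointing down it reaches from about 0.35 to 0.85 m from the base axis. Payload 8.1 kg.
Tool frame: the origin (TCP) lies at the very end of the fingers, on their centre line; the grasp point (between the pads) lies 19 mm behind it; x points along the fingers, y is the direction in which the jaws open and shut, and the axes are right-handed (so a half turn about x gives the same grasp; the last joint's range is limited). The gripper opens to 85 mm and grips with 20 to 120 N. Pads are 22 mm wide; open, the fingers measure 114 mm over their backs; the gripper's body (76 mm by 85 mm) begins 54 mm behind the grasp point. The pads swing forward as they close: fully open they stand 13 mm farther back than shut.
Start: joints at [66.039, 7.471, 85.268, -0, 87.261, -4.893], TCP at [0.196, 0.567, 0.231] pointing down, gripper open.
Joint ranges: [-169.43, 169.43], [-51.17, 129.36], [1.28, 143.12], [-76.62, 256.62], [0, 156.53], [-152.29, 152.29]. Speed limits (degrees/s): [136.94, 136.94, 159.86, 180, 180, 180].

## Interface

Orientations are given as a 3x3 rotation matrix whose columns are the frame's x, y, z axes.
In Python, from bench import manip gives the robot as it stands.
- The arm moves only by the shell command python3 -m pendant 'ROWS' [FORCE]. ROWS is JSON, a list of rows, each a list of 5 numbers: the finger opening in mm, from 0 to 85.4, then the shift along the world's x, y, z in mm, then the turn about the world's z in rad. In form: [[fingers, x, y, z, yaw], ...]. A call has 1 to 20 rows; each row is the pose to reach, as a shift and turn from the pose commanded when the call began; what a row does not reach only later rows make up. A row lasts 1/8 s, in which the tool goes at most 62.5 mm and 10.7 degrees, less where a joint would pass 70% of its speed; a pose out of reach is approached as far as the arm can. A call with a gripper value outside its range is refused whole. The fingers move at their own pace and stop on an object; FORCE is the grip in N (left out, the last holds). Time passes only in rows, so rows that repeat a pose let the fingers close. It gives the time, the measured TCP pose, the force and the opening at its end, in the units of the state.
- manip.read_state(): the state, without advancing time (a new reading comes with each control period).
- manip.read_camera(name): name is "side" or "top" or "wrist"; returns a dict with "pixels" (420x560x3 uint8, red, green, blue), "K" (3x3 intrinsics, pixels), "T" (4x4, takes a point from camera to world coordinates). Camera axes: x right, y down, z forward; pixel columns grow to the right and rows downward; lengths in m; the calibration is good to about 2 mm. A picture is of the moment at which its call begins. There is no depth.
- manip.sign_off(): hands the job in, once; it reports no verdict.
The state is a dict: "t": time; "qpos": joint angles; "dq": joint speeds; "joint_torque": joint torques, N m; "position": TCP position; "tool_rot": TCP orientation; "force": force on the tool from outside, world axes, zero at the start; "torque": the same for the moment, N m; "gripper_width": finger opening in m.
Only numpy, scipy, OpenCV 4.12 (cv2) and the standard library are available. Lean on these libraries where they do the work, as an engineer would, in place of code of your own. Each camera call takes 0.05 s, during which the arm holds its last target. There are 200 camera calls.

## Working session

There is one attempt and no reset: what is moved stays moved. The work goes in short steps, Python scripts to look and compute and a shell command to move; the robot and the scene stay as the last step left them, time stands still between calls to the robot, and variables do not carry over. Pictures are saved under pics/ and viewed, about 8 in all and at most 12, crops included, and the job is handed in when it is done.

```bash
mkdir -p pics
python3 - <<'E'
from bench import manip
import cv2,numpy as np,pickle
for n in ("top","side"):
    c=manip.read_camera(n); cv2.imwrite(f"pics/{n}0.png",c["pixels"][:,:,::-1]); pickle.dump(c,open(n+".pkl","wb"))
    print(n,np.round(c["K"],1).tolist(),np.round(c["T"],3).tolist())
s=manip.read_state();print(s["position"],np.round(s["tool_rot"],3).tolist(),s["force"],s["t"])
E
```

```text
top [[478.9, 0.0, 283.2], [0.0, 478.9, 207.6], [0.0, 0.0, 1.0]] [[-0.023, -0.998, 0.051, 0.508], [-1.0, 0.024, 0.013, -0.014], [-0.015, -0.051, -0.999, 1.446], [0.0, 0.0, 0.0, 1.0]]
side [[544.0, 0.0, 277.4], [0.0, 544.0, 209.5], [0.0, 0.0, 1.0]] [[0.703, -0.515, 0.491, -0.067], [-0.711, -0.525, 0.467, -0.624], [0.017, -0.677, -0.735, 1.095], [0.0, 0.0, 0.0, 1.0]]
[0.19580262 0.56664807 0.23036535] [[-0.001, 0.327, 0.945], [-0.001, 0.945, -0.327], [-1.0, -0.002, -0.0]] [0.75798938 0.2839135  0.8123148 ] 0.1
```

View pics/top0.png

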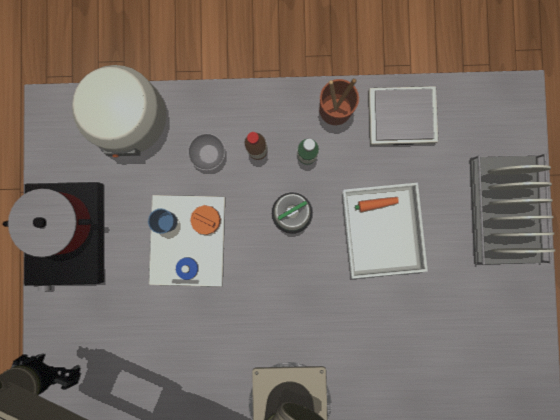

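View pics/side0.png

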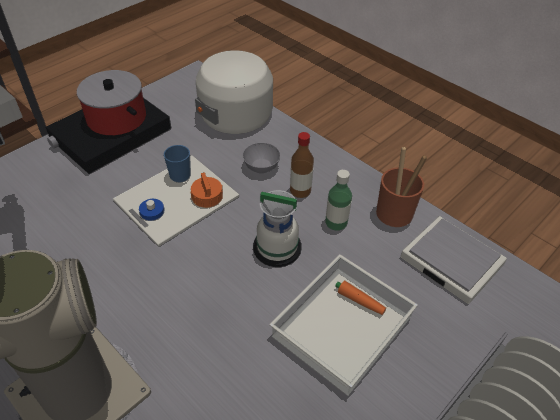

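Top view: jar and funnel near (292,212), lid at (205,220), tub centred near (385,231) with the carrot at its far end (377,204). Now enlarged crops.

```bash
cat > h.py <<'E'
import numpy as np,pickle,cv2
from bench import manip
def ray(c,u,v,z):
    d=c["T"][:3,:3]@np.linalg.solve(c["K"],[u,v,1]); o=c["T"][:3,3]
    return o+d*(z-o[2])/d[2]
def proj(c,p):
    q=c["K"]@(c["T"][:3,:3].T@(np.array(p)-c["T"][:3,3])); return q[:2]/q[2]
def load(n): return pickle.load(open(n+".pkl","rb"))
def crop(c,x,y,w,h,s):
    im=cv2.resize(c["pixels"][y:y+h,x:x+w,::-1],None,fx=s,fy=s,interpolation=cv2.INTER_CUBIC)
    for k in range(0,w,10): cv2.putText(im,str(x+k),(k*s,8),0,.3,(0,255,255),1);cv2.line(im,(k*s,10),(k*s,14),(0,255,255),1)
    for k in range(10,h,10): cv2.putText(im,str(y+k),(0,k*s),0,.3,(0,255,255),1);cv2.line(im,(20,k*s),(24,k*s),(0,255,255),1)
    return im
E
python3 - <<'E'
from h import *
t,s=load("top"),load("side")
a=np.hstack([crop(t,265,190,57,43,7),crop(t,180,200,57,43,7)])
b=np.hstack([crop(s,245,185,57,43,7),crop(s,178,165,57,43,7)])
cv2.imwrite("pics/m1.png",np.vstack([a,b]))
E
```

```text
(no output)
```

View pics/m1.png

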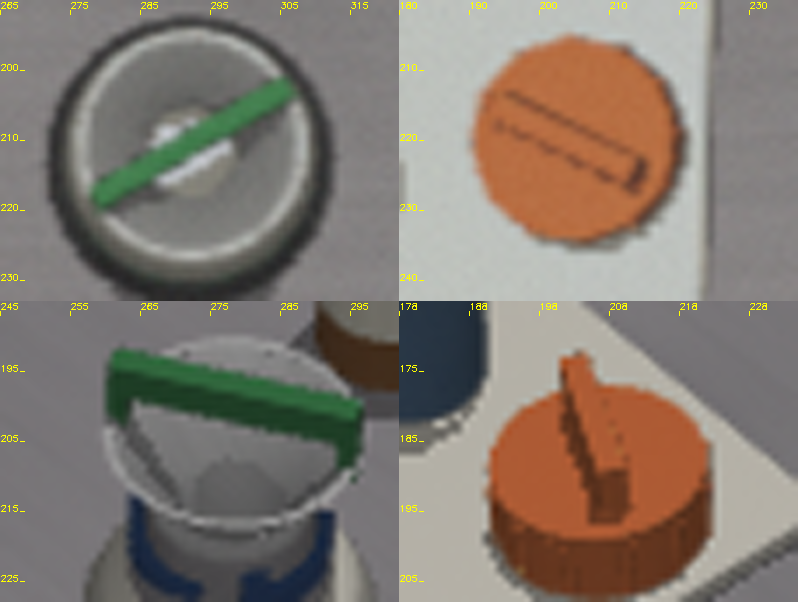

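Run:
```python
from h import *
t,s=load("top"),load("side")
def line(c,a,b,z):
    p,q=ray(c,*a,z),ray(c,*b,z); d=q-p
    return np.round((p+q)/2,4),round(np.linalg.norm(d),4),round(np.degrees(np.arctan2(d[1],d[0])),1)
T=lambda x,y:(265+x/7,190+y/7); L=lambda x,y:(180+(x-399)/7,200+y/7)
S=lambda x,y:(245+x/7,185+(y-301)/7); SL=lambda x,y:(178+(x-399)/7,165+(y-301)/7)
print("funnel handle top",line(t,T(96,195),T(292,88),.19), "side",line(s,S(118,355),S(355,407),.19))
print("funnel rim",ray(t,*T(191,143),.166))
print("lid bar top",line(t,L(499,108),L(637,174),.073),"side",line(s,SL(574,356),SL(611,470),.073))
print("lid disc top",ray(t,*L(578,141),.046),"side",ray(s,*SL(600,463),.046))
c=[(344,190),(417,183),(426,271),(350,278)]
P=np.array([ray(t,*x,.055) for x in c]);print(P.round(3),P.mean(0), [np.linalg.norm(P[i]-P[i-1]).round(3) for i in range(4)])
print("cup",ray(t,163,221,.085),"small",ray(t,186,268,.04),"vin",ray(t,309,145,.18),"oil",ray(t,253,138,.2),"carrot",ray(t,356,208,.03),ray(t,398,201,.03))
m=manip.read_state();R=np.array(m["tool_rot"]);print("jaw yaw",np.degrees(np.arctan2(R[1,1],R[0,1])))
```

```text
funnel handle top (array([ 0.5647, -0.0221,  0.19  ]), np.float64(0.0838), np.float64(-62.7)) side (array([ 0.5681, -0.023 ,  0.19  ]), np.float64(0.0815), np.float64(-61.4))
funnel rim [ 0.56527678 -0.02104426  0.166     ]
lid bar top (array([0.5476, 0.2324, 0.073 ]), np.float64(0.0632), np.float64(-116.8)) side (array([0.5517, 0.2321, 0.073 ]), np.float64(0.0649), np.float64(-117.7))
lid disc top [0.54825331 0.23300553 0.046     ] side [0.55194809 0.23113427 0.046     ]
[[ 0.626 -0.173  0.055]
 [ 0.641 -0.386  0.055]
 [ 0.387 -0.402  0.055]
 [ 0.371 -0.183  0.055]] [ 0.50637374 -0.28606119  0.055     ] [np.float64(0.255), np.float64(0.213), np.float64(0.255), np.float64(0.219)]
cup [0.54756484 0.34786846 0.085     ] small [0.40957292 0.29364907 0.04      ] vin [ 0.73794905 -0.06969161  0.18      ] oil [0.75666701 0.07769811 0.2       ] carrot [ 0.57404422 -0.21012832  0.03      ] [ 0.59175675 -0.3344943   0.03      ]
jaw yaw 70.93169237696186
```

```bash
python3 -m pendant '[[40,30,-45,20,-0.05],[40,60,-95,30,-0.15],[40,90,-145,30,-0.25],[40,120,-190,30,-0.35],[40,150,-240,30,-0.45],[40,180,-287,30,-0.55],[40,210,-335,30,-0.65],[40,240,-382,30,-0.75],[40,270,-430,30,-0.75],[40,300,-478,30,-0.75],[40,330,-525,30,-0.75],[40,350,-560,30,-0.75],[40,370,-589,30,-0.75],[40,370,-589,30,-0.75],[40,370,-589,30,-0.75],[40,370,-589,30,-0.75]]' 40
python3 - <<'E'
from h import *
c=manip.read_camera("wrist");pickle.dump(c,open("wrist.pkl","wb"));cv2.imwrite("pics/w1.png",c["pixels"][:,:,::-1])
print(c["T"].round(3).tolist(), c["K"].round(1).tolist())
E
```

```text
t: 2.1
position: [0.5656, -0.0209, 0.2613]
tool_rot: [[-0.0, 0.883, 0.47], [0.0, 0.47, -0.883], [-1.0, -0.0, -0.0]]
force: [-1.0, -0.6, -0.1]
gripper_width: 0.0399
[[0.882, 0.455, 0.122, 0.534], [0.471, -0.851, -0.232, 0.037], [-0.001, 0.262, -0.965, 0.404], [0.0, 0.0, 0.0, 1.0]] [[318.7, 0.0, 280.9], [0.0, 318.7, 204.7], [0.0, 0.0, 1.0]]
```

View pics/w1.png

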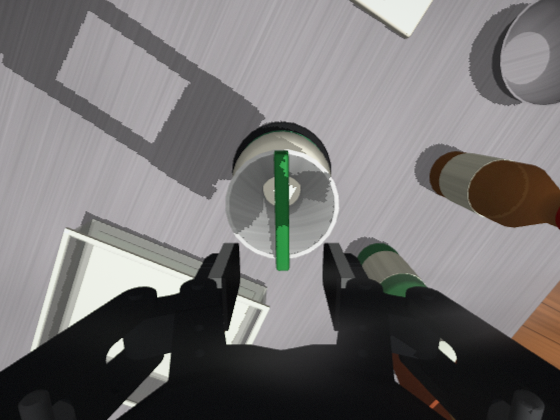

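Handle runs from (281,152) to (283,269), aligned with the jaws' middle.

Run:
```python
from h import *
c=load("wrist");p,q=ray(c,281,152,.19),ray(c,283,269,.19);d=q-p
print(p,q,(p+q)/2,np.linalg.norm(d),np.degrees(np.arctan2(d[1],d[0])))
print("rim c",ray(c,282,202,.166))
```

```text
[0.54420779 0.01761955 0.19      ] [ 0.58577565 -0.05713403  0.19      ] [ 0.56499172 -0.01975724  0.19      ] 0.08553353498427574 -60.923085618125725
rim c [ 0.56406513 -0.01799562  0.166     ]
```

```bash
python3 -m pendant '[[40,-1,1,-45,0],[40,-1,1,-80,0],[40,-1,1,-95,0],[40,-1,1,-96,0],[5,-1,1,-96,0],[5,-1,1,-96,0],[5,-1,1,-96,0],[5,-1,1,-96,0],[5,-1,1,-96,0],[5,-1,1,-96,0],[5,-1,1,-86,0],[5,-1,1,-60,0],[5,-1,1,-20,0],[5,-1,1,0,0]]' 60
```

```text
t: 3.9
position: [0.5657, -0.0211, 0.2639]
tool_rot: [[0.003, 0.883, 0.469], [-0.0, 0.469, -0.883], [-1.0, 0.002, 0.002]]
force: [1.4, 0.1, -1.4]
gripper_width: 0.0086
```

```bash
python3 -m pendant '[[5,-5,-20,0,0],[5,-20,-60,0,0],[5,-40,-110,0,0],[5,-60,-165,0,0],[5,-80,-220,0,0],[5,-92,-258,0,0],[5,-95,-267,0,0],[5,-95,-267,0,0],[5,-95,-267,-40,0],[5,-95,-267,-90,0],[5,-95,-267,-140,0],[5,-95,-267,-170,0],[5,-95,-267,-180,0],[5,-95,-267,-180,0]]'
python3 - <<'E'
from h import *
c=manip.read_camera("side");pickle.dump(c,open("side1.pkl","wb"));a=crop(c,260,240,100,75,4);c2=manip.read_camera("top")
b=crop(c2,335,175,100,75,4);cv2.imwrite("pics/m2.png",np.hstack([a,b]))
E
```

```text
t: 5.65
position: [0.4702, -0.2871, 0.0813]
tool_rot: [[-0.0, 0.883, 0.47], [0.001, 0.47, -0.883], [-1.0, -0.0, -0.001]]
force: [0.1, -0.3, -1.1]
gripper_width: 0.0085
```

View pics/m2.png

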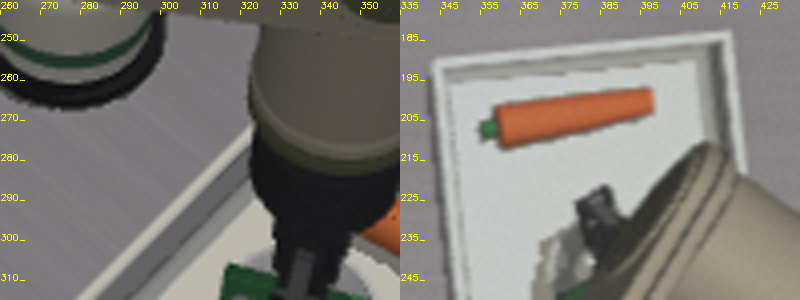

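Funnel is held upright over the free part of the tub, clear of the carrot. Lower gently.

```bash
python3 -m pendant '[[5,0,0,-6,0],[5,0,0,-11,0],[5,0,0,-13,0],[5,0,0,-14,0],[5,0,0,-14,0]]' ;  python3 -m pendant '[[5,0,0,-0.5,0],[20,0,0,-0.5,0],[30,0,0,-0.5,0],[36,0,0,-0.5,0],[36,0,0,-0.5,0],[36,0,0,0,0]]'
```

```text
t: 6.38
position: [0.4702, -0.2881, 0.0677]
tool_rot: [[0.0, 0.883, 0.469], [-0.0, 0.469, -0.883], [-1.0, 0.0, 0.0]]
force: [-0.3, 1.0, 1.9]
gripper_width: 0.0087
t: 7.12
position: [0.4699, -0.2878, 0.0671]
tool_rot: [[-0.0, 0.883, 0.469], [0.0, 0.469, -0.883], [-1.0, -0.0, -0.0]]
force: [0.3, 0.0, -0.3]
gripper_width: 0.0361
```

```bash
python3 -m pendant '[[36,0,0,40,0],[36,0,0,100,0],[36,0,0,160,0],[40,0,0,185,0],[40,8,50,190,-0.1],[40,16,105,190,-0.2],[40,24,160,190,-0.3],[40,32,215,190,-0.4],[40,40,270,190,-0.5],[40,48,325,190,-0.6],[40,56,380,190,-0.7],[40,64,435,190,-0.8],[40,72,480,175,-0.9],[40,79,510,150,-0.96],[40,79,520,120,-0.96],[40,79,520,100,-0.96],[40,79,520,90,-0.96],[40,79,520,90,-0.96],[40,79,520,90,-0.96]]'
python3 - <<'E'
from h import *
c=manip.read_camera("wrist");pickle.dump(c,open("wrist2.pkl","wb"));cv2.imwrite("pics/w2.png",c["pixels"][:,:,::-1])
E
```

```text
t: 9.5
position: [0.5499, 0.2317, 0.1588]
tool_rot: [[0.002, 0.89, -0.455], [0.001, -0.455, -0.89], [-1.0, 0.002, -0.001]]
force: [-0.1, -0.1, 0.3]
gripper_width: 0.0404
```

View pics/w2.png

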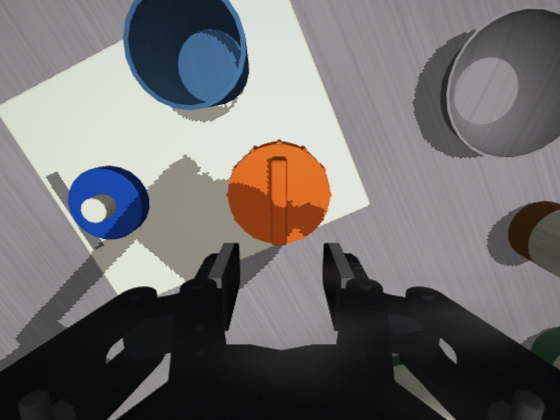

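Bar's top spans about (279,160)–(279,243), parallel to the jaws' pads.

Run:
```python
from h import *
c=load("wrist2");p,q=ray(c,279,160,.073),ray(c,279,243,.073);d=q-p
print((p+q)/2,np.linalg.norm(d),np.degrees(np.arctan2(d[1],d[0])),"disc",ray(c,280,192,.046))
```

```text
[0.55081582 0.23646873 0.073     ] 0.063717828845081 -117.12192527115047 disc [0.55242142 0.2380739  0.046     ]
```

```bash
python3 -m pendant '[[40,1,2.5,-45,0],[40,1,2.5,-85,0],[40,1,2.5,-100,0],[40,1,2.5,-107,0],[40,1,2.5,-107,0],[40,1,2.5,-107,0]]' ; python3 -m pendant '[[20,0,0,0,0],[5,0,0,0,0],[5,0,0,0,0],[5,0,0,0,0],[5,0,0,0,0]]' 60
```

```text
t: 10.3
position: [0.5513, 0.235, 0.0522]
tool_rot: [[0.003, 0.891, -0.455], [0.001, -0.455, -0.891], [-1.0, 0.002, -0.002]]
force: [-0.6, 0.3, 0.3]
gripper_width: 0.0402
t: 10.92
position: [0.5508, 0.2348, 0.0514]
tool_rot: [[0.002, 0.891, -0.455], [0.001, -0.455, -0.891], [-1.0, 0.001, -0.001]]
force: [0.3, 0.5, 6.5]
gripper_width: 0.0107
```

```bash
python3 -m pendant '[[5,0,0,10,0],[5,0,0,50,0],[5,0,0,100,0],[5,0,0,145,0],[5,0,0,155,0],[5,0,0,155,0]]'
python3 - <<'E'
from h import *
t=manip.read_camera("top");s=manip.read_camera("side");pickle.dump(t,open("top2.pkl","wb"));pickle.dump(s,open("side2.pkl","wb"))
a=np.hstack([crop(t,265,190,57,43,7),crop(s,250,200,57,43,7)])
b=np.hstack([crop(t,345,200,80,60,5)[:300,:399],crop(s,170,120,100,75,4)[:300,:399]]);cv2.imwrite("pics/m3.png",np.vstack([a,b]))
E
```

```text
t: 11.68
position: [0.55, 0.2346, 0.2054]
tool_rot: [[0.001, 0.891, -0.455], [0.0, -0.455, -0.891], [-1.0, 0.0, -0.0]]
force: [0.3, -0.4, -1.8]
gripper_width: 0.0105
```

View pics/m3.png

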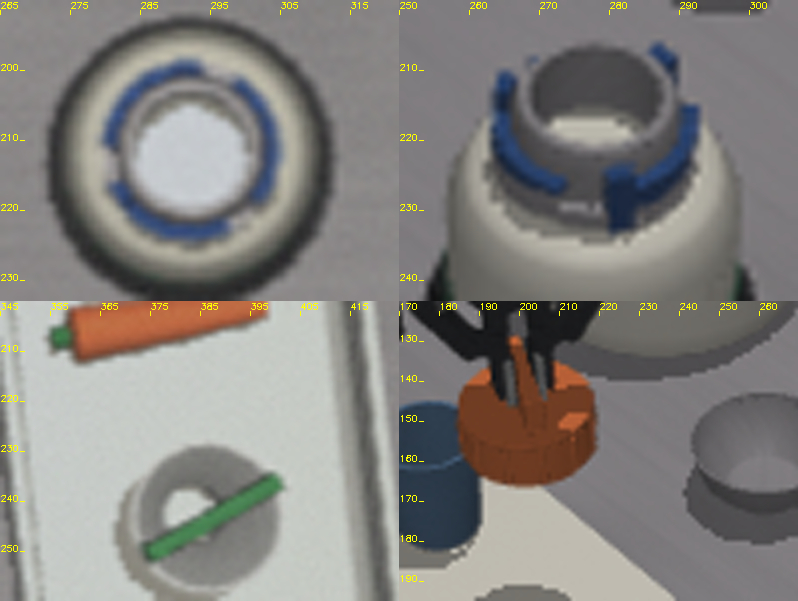

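Jar mouth: top (292.3,211.7), side (278.3,213.6); funnel stands upright in the tub. Lid in side view spans columns ~184.8–219.5, lowest row ~166.

Run:
```python
from h import *
t,s=load("top2"),load("side2")
print("jar top",ray(t,292.3,211.7,.132),"side",ray(s,278.3,213.6,.132))
a=np.linspace(0,2*np.pi,200)
def ext(x,y,z0,r,hs):
    P=np.array([proj(s,[x+r*np.cos(k),y+r*np.sin(k),z0+h]) for h in hs for k in a]);return P.min(0).round(2),P.max(0).round(2)
print("lid pred @TCP",ext(.550,.2346,.166,.0425,[0,.034]))
for x,y in [(.5647,-.0215),(.568,-.023)]: print("neck pred",ext(x,y,.132,.027,[0]))
print("thread ", ext(.5647,-.0215,.1205,.0355,[0]))
# thread angles from top image crest
im=t["pixels"].astype(int);m=(im[...,2]>im[...,0]+25)&(im[...,2]>im[...,1]+15)
c=ray(t,292.3,211.7,.132)
ys,xs=np.nonzero(m[190:233,265:322]);P=np.array([ray(t,x+265,y+190,.122) for x,y in zip(xs,ys)])-c
P[:,:]-=0
print("blue centroid",np.round(c+P.mean(0),4))
ang=np.degrees(np.arctan2(P[:,1],P[:,0]));r=np.hypot(P[:,0],P[:,1]);k=(r>.026)&(r<.042)
print(np.histogram(ang[k],36,(-180,180))[0])
```

```text
jar top [ 0.56330623 -0.02118688  0.132     ] side [ 0.56747595 -0.02383569  0.132     ]
lid pred @TCP (array([183.28, 133.51]), array([218.3 , 165.95]))
neck pred (array([265.48, 205.43]), array([288.08, 222.18]))
neck pred (array([266.91, 205.06]), array([289.49, 221.78]))
thread  (array([261.94, 206.1 ]), array([291.47, 228.1 ]))
blue centroid [ 0.5646 -0.0205  0.122 ]
[4 5 2 0 0 3 4 4 4 4 4 5 3 4 5 0 0 4 4 3 5 3 4 4 5 4 1 0 1 5 4 3 5 4 4 4]
```

```bash
python3 -m pendant '[[5,2,-30,0,0],[5,5,-80,0,0],[5,8,-135,0,0],[5,12,-190,0,0],[5,15,-235,0,0],[5,16.5,-252,0,0],[5,16.5,-254,0,0],[5,16.5,-254,0,0],[5,16.5,-254,-15,0],[5,16.5,-254,-27,0],[5,16.5,-254,-33,0],[5,16.5,-254,-36,0],[5,16.5,-254,-36,0],[5,16.5,-254,-36,0]]'
python3 - <<'E'
from h import *
s=manip.read_camera("side");pickle.dump(s,open("side3.pkl","wb"))
cv2.imwrite("pics/s3.png",crop(s,230,150,100,75,7))
E
```

```text
t: 13.52
position: [0.5668, -0.0195, 0.1698]
tool_rot: [[0.001, 0.891, -0.455], [-0.0, -0.455, -0.891], [-1.0, 0.001, -0.0]]
force: [-0.2, 0.1, -2.0]
gripper_width: 0.0105
```

View pics/s3.png

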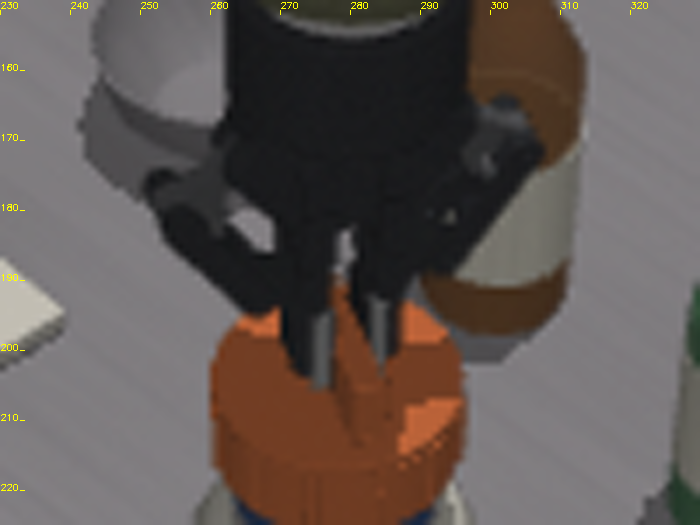

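Lid centre column ~278.4 matches the jar's 278.3. Lower until contact.

```bash
python3 -m pendant '[[5,0,0,-2,0],[5,0,0,-3,0],[5,0,0,-3,0]]'; python3 -m pendant '[[5,0,0,-2,0],[5,0,0,-4,0],[5,0,0,-4,0]]'; python3 -m pendant '[[5,0,0,-2,0],[5,0,0,-3,0],[5,0,0,-3,0]]'
```

```text
t: 13.95
position: [0.5667, -0.0195, 0.1666]
tool_rot: [[0.001, 0.891, -0.455], [-0.0, -0.455, -0.891], [-1.0, 0.001, -0.0]]
force: [0.3, 0.9, 0.1]
gripper_width: 0.0106
t: 14.32
position: [0.5675, -0.0193, 0.1658]
tool_rot: [[0.003, 0.891, -0.455], [-0.0, -0.455, -0.891], [-1.0, 0.003, -0.001]]
force: [-6.2, 2.2, 19.8]
gripper_width: 0.0106
t: 14.7
position: [0.5688, -0.0192, 0.1652]
tool_rot: [[0.007, 0.891, -0.454], [-0.0, -0.454, -0.891], [-1.0, 0.006, -0.003]]
force: [-8.8, 2.7, 31.5]
gripper_width: 0.0109
```

Contact at foot ≈127 mm: on a stop. Ease up, loosen, turn back.

```bash
python3 -m pendant '[[5,-0.5,0,7,0],[16,-0.5,0,7,0],[16,-0.5,0,7,0],[16,-0.5,0,7,0],[16,-0.5,0,7,0.12],[16,-0.5,0,7,0.24],[16,-0.5,0,7,0.36],[16,-0.5,0,7,0.48],[16,-0.5,0,7,0.6],[16,-0.5,0,7,0.6]]' 20; python3 -m pendant '[[16,0,0,-3,0],[16,0,0,-6,0],[16,0,0,-6,0]]'
python3 - <<'E'
from h import *
s=manip.read_camera("side");pickle.dump(s,open("side4.pkl","wb"))
print(np.round(manip.read_state()["torque"],2))
cv2.imwrite("pics/s4.png",crop(s,230,170,100,75,7))
E
```

```text
t: 15.95
position: [0.5656, -0.0194, 0.1657]
tool_rot: [[-0.001, 0.992, 0.127], [0.0, 0.127, -0.992], [-1.0, -0.001, -0.0]]
force: [-0.5, 0.1, -0.2]
gripper_width: 0.0159
t: 16.32
position: [0.5656, -0.0193, 0.1597]
tool_rot: [[-0.001, 0.992, 0.127], [0.0, 0.127, -0.992], [-1.0, -0.001, -0.0]]
force: [-0.4, 0.4, -1.0]
gripper_width: 0.0162
[0.01 0.03 0.02]
```

View pics/s4.png

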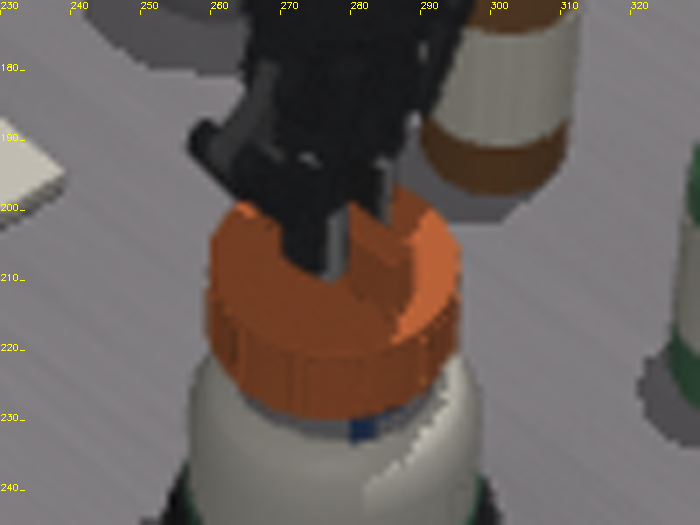

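```bash
cat >> h.py <<'E'
def foot(c):
    im=c["pixels"].astype(int);m=(im[...,0]>im[...,2]+50)&(im[...,0]>im[...,1]*1.6)
    m[:195]=0;m[260:]=0;m[:,:235]=0;m[:,310:]=0
    ys,xs=np.nonzero(m);vm=max(ys[abs(xs-277)<8])+.5
    a=np.linspace(0,6.28,200);z=np.linspace(.1,.135,71)
    v=[max(proj(c,[.567+.0425*np.cos(k),-.0232+.0425*np.sin(k),h])[1] for k in a) for h in z]
    return vm,xs.min(),xs.max(),float(np.interp(-vm,-np.array(v),z))
E
python3 - <<'E'
from h import *
print(foot(load("side4")),foot(load("side3")))
E
```

```text
(np.float64(229.5), np.int64(260), np.int64(294), 0.12313804058370711) (np.float64(225.5), np.int64(260), np.int64(295), 0.135)
```

On the crests (~120 mm). Turn back further, checking height.

```bash
cat > f.py <<'E'
from h import *
s=manip.read_camera("side");pickle.dump(s,open("sideL.pkl","wb"))
print(foot(s),np.round(manip.read_state()["torque"],2))
E
python3 -m pendant '[[16,0,0,0,0.12],[16,0,0,0,0.24],[16,0,0,0,0.36],[16,0,0,0,0.45],[16,0,0,0,0.45]]'; python3 f.py;  python3 -m pendant '[[16,0,0,0,0.12],[16,0,0,0,0.24],[16,0,0,0,0.36],[16,0,0,0,0.45],[16,0,0,0,0.45]]'; python3 f.py
```

```text
t: 17.0
position: [0.566, -0.0194, 0.1603]
tool_rot: [[0.0, 0.838, 0.546], [0.0, 0.546, -0.838], [-1.0, 0.0, 0.0]]
force: [0.4, -0.9, 0.7]
gripper_width: 0.0161
(np.float64(229.5), np.int64(260), np.int64(295), 0.12313804058370711) [ 0.01  0.   -0.01]
t: 17.68
position: [0.5661, -0.0194, 0.1604]
tool_rot: [[0.0, 0.519, 0.855], [-0.0, 0.855, -0.519], [-1.0, 0.0, 0.0]]
force: [0.5, 0.3, 0.3]
gripper_width: 0.016
(np.float64(229.5), np.int64(260), np.int64(295), 0.12313804058370711) [-0.03 -0.01 -0.02]
```

```bash
for i in 1 2; do :; done; python3 -m pendant '[[16,0,0,0,0.1],[16,0,0,0,0.2],[16,0,0,0,0.2]]'; python3 f.py;  python3 -m pendant '[[16,0,0,0,0.1],[16,0,0,0,0.2],[16,0,0,0,0.2]]'; python3 f.py
```

```text
t: 18.1
position: [0.5661, -0.0195, 0.1604]
tool_rot: [[0.0, 0.339, 0.941], [-0.0, 0.941, -0.339], [-1.0, -0.0, 0.0]]
force: [-0.3, -0.0, 0.1]
gripper_width: 0.0156
(np.float64(232.5), np.int64(260), np.int64(295), 0.11223500922649735) [-0.14  0.    0.03]
t: 18.52
position: [0.566, -0.0194, 0.1603]
tool_rot: [[0.0, 0.146, 0.989], [0.0, 0.989, -0.146], [-1.0, 0.0, 0.0]]
force: [0.4, -0.8, 0.3]
gripper_width: 0.0162
(np.float64(231.5), np.int64(260), np.int64(295), 0.11588453204895402) [-0.    0.04  0.03]
```

Run:
```python
from h import *
cv2.imwrite("pics/s5.png",crop(load("sideL"),230,170,100,75,7))
```

```text
(no output)
```

View pics/s5.png

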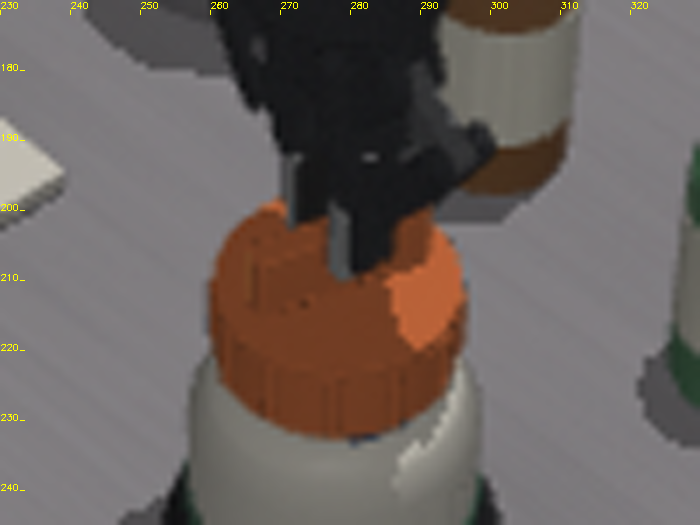

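Dropped ~10 mm, level (lowest row 232.6 vs 229.9). Now lower fingers and screw clockwise.

```bash
python3 -m pendant '[[16,0,0,-4,0],[16,0,0,-8,0],[16,0,0,-8,-0.1],[16,0,0,-8,-0.22],[16,0,0,-8,-0.34],[16,0,0,-8,-0.46],[16,0,0,-8,-0.58],[16,0,0,-8,-0.7],[16,0,0,-8,-0.8],[16,0,0,-8,-0.8]]'; python3 f.py;  python3 -m pendant '[[16,0,0,0,-0.12],[16,0,0,0,-0.24],[16,0,0,0,-0.36],[16,0,0,0,-0.48],[16,0,0,0,-0.6],[16,0,0,0,-0.6]]'; python3 f.py
```

```text
t: 19.82
position: [0.5658, -0.0194, 0.1518]
tool_rot: [[-0.001, 0.809, 0.587], [0.0, 0.587, -0.809], [-1.0, -0.0, -0.0]]
force: [0.4, -1.1, -0.3]
gripper_width: 0.0161
(np.float64(232.5), np.int64(260), np.int64(296), 0.11223500922649735) [-0.01  0.03 -0.04]
t: 20.62
position: [0.5659, -0.0194, 0.1521]
tool_rot: [[-0.0, 1.0, 0.03], [0.0, 0.03, -1.0], [-1.0, -0.0, -0.0]]
force: [-0.2, 0.1, -0.5]
gripper_width: 0.0162
(np.float64(233.5), np.int64(260), np.int64(295), 0.10857021662752868) [-0.05  0.02  0.  ]
```

```bash
python3 -m pendant '[[16,0,0,0,-0.1],[16,0,0,0,-0.2],[16,0,0,0,-0.2]]'; python3 f.py;  python3 -m pendant '[[16,0,0,0,-0.1],[16,0,0,0,-0.2],[16,0,0,0,-0.2]]'; python3 f.py; python3 -m pendant '[[16,0,0,0,-0.1],[16,0,0,0,-0.15],[16,0,0,0,-0.15]]'; python3 f.py
```

```text
t: 21.05
position: [0.566, -0.0194, 0.1522]
tool_rot: [[-0.0, 0.986, -0.168], [0.0, -0.168, -0.986], [-1.0, -0.0, -0.0]]
force: [-0.5, -0.6, 0.0]
gripper_width: 0.0161
(np.float64(233.5), np.int64(261), np.int64(295), 0.10857021662752868) [0.04 0.02 0.04]
t: 21.48
position: [0.566, -0.0194, 0.1523]
tool_rot: [[-0.0, 0.933, -0.36], [-0.0, -0.36, -0.933], [-1.0, 0.0, 0.0]]
force: [-0.1, -0.0, 0.2]
gripper_width: 0.0158
(np.float64(233.5), np.int64(260), np.int64(295), 0.10857021662752868) [ 0.01  0.01 -0.04]
t: 21.9
position: [0.566, -0.0194, 0.1523]
tool_rot: [[0.0, 0.869, -0.496], [-0.0, -0.496, -0.869], [-1.0, 0.0, 0.0]]
force: [-0.9, 0.7, -0.0]
gripper_width: 0.0159
(np.float64(233.5), np.int64(260), np.int64(295), 0.10857021662752868) [-0.03  0.03  0.05]
```

```bash
cat > g.py <<'E'
from h import *
def sub(c):
    im=c["pixels"].astype(float);o=im[...,0]-im[...,2]; r=[]
    for u in range(272,279):
        p=o[215:245,u]; hi=np.median(p[5:12]);lo=np.median(p[24:]); r.append(215+np.clip((p-lo)/(hi-lo),0,1).sum())
    return round(float(np.mean(r)),2)
def tilt(c):
    return None
for n in ("side4","sideL"): print(n,sub(load(n)))
E
python3 -m pendant '[[16,0,0,0,-0.1],[16,0,0,0,-0.15],[16,0,0,0,-0.15]]'; python3 f.py;python3 g.py; python3 -m pendant '[[16,0,0,0,-0.1],[16,0,0,0,-0.15],[16,0,0,0,-0.15]]'; python3 f.py; python3 g.py
```

```text
t: 22.32
position: [0.5659, -0.0195, 0.1523]
tool_rot: [[-0.0, 0.785, -0.62], [-0.0, -0.62, -0.785], [-1.0, 0.0, 0.0]]
force: [-0.8, -1.0, 0.6]
gripper_width: 0.0161
(np.float64(234.5), np.int64(260), np.int64(295), 0.10489000370157418) [-0.17  0.12  1.27]
side4 229.8
sideL 233.97
t: 22.75
position: [0.566, -0.0195, 0.1525]
tool_rot: [[-0.0, 0.684, -0.729], [-0.001, -0.729, -0.684], [-1.0, 0.001, 0.001]]
force: [-1.2, -2.7, 2.1]
gripper_width: 0.0165
(np.float64(233.5), np.int64(260), np.int64(295), 0.10857021662752868) [-0.43  0.24  3.42]
side4 229.8
sideL 234.05
```

Torque rises (3.4 N·m): end stop reached. Back off, open, retreat.

```bash
python3 -m pendant '[[16,0,0,0,0.12],[16,0,0,0,0.24],[25,0,0,0,0.24],[36,0,0,0,0.24],[36,0,0,0,0.24],[36,0,0,0,0.24],[36,0,0,20,0.24],[36,0,0,60,0.24],[36,0,0,110,0.24],[36,0,50,150,0.24],[36,0,110,150,0.24],[36,0,160,150,0.24],[36,0,180,150,0.24],[36,0,180,150,0.24]]'; python3 f.py;python3 g.py
python3 - <<'E'
from h import *
t=manip.read_camera("top");pickle.dump(t,open("topL.pkl","wb"))
cv2.imwrite("pics/m6.png",np.hstack([crop(load("sideL"),240,185,80,75,5),crop(t,250,170,80,75,5)]))
E
```

```text
t: 24.55
position: [0.566, 0.1616, 0.3033]
tool_rot: [[0.001, 0.836, -0.548], [-0.0, -0.548, -0.836], [-1.0, 0.001, -0.0]]
force: [-0.0, -1.3, -0.4]
gripper_width: 0.036
(np.float64(233.5), np.int64(260), np.int64(295), 0.10857021662752868) [ 0.    0.01 -0.02]
side4 229.8
sideL 229.89
```

View pics/m6.png

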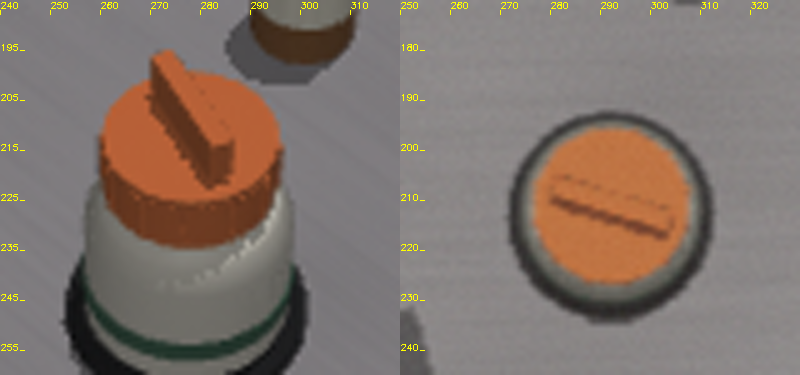

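Run:
```python
from h import *
def sub(c):
    im=c["pixels"].astype(float)+1;o=(im[...,0]-im[...,2])/im.sum(2); r=[]
    for u in range(270,284):
        p=o[222:240,u]; hi=np.median(p[:5]);lo=np.median(p[-3:]); h=(hi+lo)/2; k=np.nonzero(p<h)[0][0]
        r.append(222+k-1+(p[k-1]-h)/(p[k-1]-p[k])+.5)
    return np.median(r),np.round(r,1).tolist()
a,b=sub(load("side4")),sub(load("sideL"));print(a,b,"drop mm",(b[0]-a[0])*3.65)
```

```text
(np.float64(229.69773427368762), [228.8, 229.1, 229.5, 229.8, 229.8, 229.9, 229.9, 229.9, 229.9, 229.9, 229.6, 229.6, 229.2, 229.1]) (np.float64(234.2648488246977), [233.1, 233.7, 234.0, 234.0, 234.3, 234.6, 234.6, 234.6, 234.6, 234.6, 234.6, 234.3, 234.2, 234.0]) drop mm 16.669968111186837
```

Drop from crests 16.7 mm (16.5 expected): home at ≈103.5 mm. Hand in.

```bash
python3 -c "
from bench import manip
print(manip.sign_off())"
```

```text
the job is handed in; nothing more can be done
None
```

The funnel is standing in the tub and the orange lid is screwed down on the jar. I handed the job in at about 25 s of the 72 s limit; the sign-off gives no verdict.

- **Funnel:** I lifted it out by its handle and set it in the free part of the tub, clear of the carrot. A picture taken after release showed it standing upright. I did not look at it again just before handing in, but the arm stayed clear of it.
- **Lid:** It first came down on a stop, at about 127 mm. Held loosely, it fell about 10 mm into the thread after turning back roughly 1.7 rad by the gripper. I then turned it clockwise until the end stop showed clearly (torque rose to 3.4 N·m), let go and moved away.
- **Last checks:** The side picture shows the lid level on the jar. It sits 16.7 mm below where it rested on the crests, against 16.5 mm expected, so it is home at about 103.5 mm. The force on the tool was close to zero after retreating.
- **Disagreements:** The cameras differed by about 4 mm on absolute positions; I split the difference using the positions where the gripper closed on the parts. The first rough reading of the lid's final height, good only to a whole pixel, came out at 108.6 mm. A finer edge measurement gave the 16.7 mm figure above, which I trust more.

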